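# Change gear on the bottle roller through its H-gate

### The job

The bottle roller is stopped and its gear lever has been left somewhere in the right-hand column of the H-shaped gate (left, right, near and far as seen standing at the robot and facing the machine). Push the lever back to the cross slot in the middle, across to the left-hand column and then fully home into the far left slot, and leave it there. Push gently with the fingertips against the side of the grip, never taking it between the fingers, and leave the brown bottle, the dishes and the jar beside it where they are.

Things in the scene. Friction and masses are not known exactly. Their poses are not given: they have to be found in the camera images.
- gate_centre (a point): Middle of the H-shaped slot, on the upper face of a level 122 x 110 mm steel gate plate, 150 mm above the bench. x points along the machine away from the robot, y to the left (machine turned up to 0.35 rad). Slot columns run along x; the cross slot (neutral) runs along y through the centre. Between the columns, near and far, is a 9 mm tongue of plate with a rounded end 8 mm from the cross slot's mid-line.
- housing_top (a point): Middle of the top face of the bottle roller's white drive housing, 146 mm above the bench; 170 mm along the machine, 350 mm across, same axes as the gate, whose centre is 55 mm to the left. Fixed. Nothing but the lever and the gate plate stands above it within 100 mm of the gate's centre. Beyond it lie three rollers carrying two fixed 110 mm bottles, up to 190 mm above the bench.
- gear_lever: The gear lever: a 10 mm steel stem up through the gate, with a black grip on top. Origin at the point it turns about, 70 mm below gate_centre; z along the stem, the other axes equal to the gate's when it stands upright.
- lever_grip (a point): Centre of the lever's black cylindrical grip, 28 mm in diameter and 46 mm long along the stem, rounded ends. It is 155 mm from the point the lever turns about: 85 mm above the plate with the lever upright. Fully home in a slot it is about 40 mm along x and 22 to 28 mm along y from the gate's centre. Axes as the lever's.
- gear_shift (a joint): Lean of the lever along the gate's x axis in rad: 0 in the cross slot (it can change column within about 0.04 of 0), +0.26 fully home in a far slot, -0.26 fully home in a near slot. Friction holds it where it is left; about 5 N on the grip moves it.
- gear_select (a joint): Lean of the lever along the gate's y axis in rad: +0.14 to +0.18 in the left-hand column, -0.14 to -0.18 in the right-hand column, with stops at both ends of the cross slot. Friction holds it where it is left; about 4 N on the grip moves it.
- medium_bottle_mid (a point): Brown medium bottle, 68 mm in diameter, 150 mm tall, standing loose on the bench to the left of the housing, to be left alone. Point on its axis, half-way up.
- sample_jar_mid (a point): Small jar, 48 mm in diameter, 58 mm tall, standing loose on top of the housing to the right of the gate, to be left alone. Point on its axis, half-way up.
- dish_stack_mid (a point): Stack of three small culture dishes, 60 mm in diameter, 44 mm tall in all, one loose thing on the bench to the left of the housing, to be left alone. Point on its axis, half-way up.

How it is judged:
By the outcome, as a careful person would: the job done as asked, in the order asked, and still so for the second after the job is handed in, with the robot touching nothing.
It also fails if it takes over 51 s, if anything falls off the work surface, if the arm or the gripper's body presses on something with over 40 N, if the wrist force passes 120 N, or if a joint passes its speed limit or range.

### The arm

A 7-joint arm with a two-finger parallel gripper is mounted at the origin on the work surface. World frame = base frame: x ahead of the robot, y to its left, z up, the work surface at z = 0. Lengths are in m, angles in rad, forces in N, time in s.
With the tool pointing down it reaches from about 0.425 to 0.875 m from the base axis. Payload 4.7 kg.
Tool frame: the origin (TCP) lies on the centre line of the jaws, within the pads' length; the fingertips stand 22 mm ahead of it and the grasp point (between the pads) lies 3 mm ahead of it; z points along the fingers, y is the line along which they close (so a half turn about z gives the same grasp; the last joint's range is limited). The gripper opens to 85 mm and grips with 20 to 120 N. Pads are 22 mm wide; open, the fingers measure 114 mm over their backs; the gripper's body (76 mm by 85 mm) begins 54 mm behind the grasp point. The pads swing forward as they close: fully open they stand 13 mm farther back than shut.
Start: joints at [1.117, 0.321, -0.07, 1.45, 0.023, 1.371, -0.057], TCP at [0.293, -0.58, 0.253] pointing down, gripper open.
Joint ranges: [-2.86, 2.86], [-0.3, 2.09], [-1.38, 1.24], [0.06, 2.45], [-1.56, 4.7], [0.09, 2.05], [-2.69, 2.69]. Speed limits (rad/s): [2.57, 2.57, 3.14, 3.14, 3.14, 3.14, 3.14].

### API

Orientations are given as a rotation vector (axis times angle).
In Python, from station import monitor, vision, finish_job gives the robot as it stands.
- The arm moves only by the shell command python3 -m crank 'ROWS' [FORCE]. ROWS is a JSON object of lists of equal length, an entry for each row: "delta_rot": the turn, a rotation vector about the tool's x, y, z in rad, a list of three; "travel": the shift along the tool's x, y, z in mm, a list of three; "jaw": the closure, from 0 (fully open) to 1 (shut). In form: {"delta_rot": [[rx, ry, rz], ...], "travel": [[x, y, z], ...], "jaw": [jaw, ...]}. A call has exactly 8 rows; each row is the pose to reach, as a shift and turn from the pose commanded when the call began, along the tool's axes at that moment; what a row does not reach only later rows make up. A row lasts 1/12 s, in which the tool goes at most 41.7 mm and 7.16 degrees, less where a joint would pass 70% of its speed; a pose out of reach is approached as far as the arm can. A call with a gripper value outside its range is refused whole. The fingers move at their own pace and stop on an object; FORCE is the grip in N (left out, the last holds). Time passes only in rows, so rows that repeat a pose let the fingers close, or fill a call up. It gives the time, the measured TCP pose, the force, the opening and the grip force at its end, in the units of the state.
- monitor.get_state(): the state, without advancing time (a new reading comes with each control period).
- vision.camera(name): name is "scene" or "top" or "wrist"; returns the picture (420x560x3 uint8, red, green, blue); there is no depth.
- vision.camera_params(name): a dict with "vertical_fov" (degrees; the focal length in pixels is half the picture's height over the tangent of half this angle, whatever the lens; pixels are square), "cx", "cy" (the principal point, pixels), "T" (4x4, takes a point from camera to world coordinates). Camera axes: x right, y down, z forward; pixel columns grow to the right and rows downward; lengths in m; the calibration is good to about 2 mm. A picture is of the moment at which its call begins: read the wrist's pose just before it. camera_params takes no time and is no camera call; for the wrist camera it gives the pose at the moment of the call.
- finish_job(): hands the job in; it is judged then, once.
The state is a dict: "time": time; "joints": joint angles; "joint_velocities": joint speeds; "joint_torque": joint torques, N m; "position": TCP position; "tool_rot": TCP orientation; "contact_force": force on the tool from outside, world axes, zero at the start; "torque": the same for the moment, N m; "width": finger opening in m; "gripper_force": force on a finger pad.
Only numpy, scipy, OpenCV 4.12 (cv2) and the standard library are available. Lean on these libraries where they do the work, as an engineer would, in place of code of your own. Each camera call takes 0.05 s, during which the arm holds its last target. There are 200 camera calls.

## Working session

There is one attempt and no reset: what is moved stays moved. The work goes in short steps, Python scripts to look and compute and a shell command to move; the robot and the scene stay as the last step left them, time stands still between calls to the robot, and variables do not carry over. Pictures are saved under pics/ and viewed, at most 10 in all, crops included, and the job is handed in when it is done.

```bash
mkdir -p pics; python3 - <<'E'
from station import monitor, vision
import cv2,numpy as np
s=monitor.get_state();print(s)
for n in("scene","top"):
    p=vision.camera_params(n);print(n,p)
    cv2.imwrite(f"pics/{n}1.png",vision.camera(n)[:,:,::-1])
E
```

```text
{'time': 0.0, 'joints': array([ 1.11710623,  0.32179934, -0.0700772 ,  1.45170349,  0.02260912,
        1.37080656, -0.05693265]), 'joint_velocities': array([-0.00017299, -0.00041228, -0.00083723, -0.00103394, -0.00053329,
        0.00085106, -0.00079979]), 'joint_torque': array([-9.39085949e-04, -4.93581784e+01, -3.82973459e-01, -3.14329755e+01,
        1.27737323e-02,  1.13551441e-02,  3.54235203e-05]), 'position': array([ 0.29281466, -0.57973683,  0.25222448]), 'tool_rot': array([-3.05425480e+00, -7.27682742e-01,  8.72405572e-04]), 'contact_force': array([-0.50874385, -0.02863988, -0.61258495]), 'torque': array([ 0.04361181,  0.00755662, -0.01173071]), 'gripper_force': 0.0, 'width': 0.08511953306176476}
scene {'vertical_fov': 55.47369108042255, 'cx': 277.5785958995276, 'cy': 209.4744988142883, 'T': array([[ 0.15153177,  0.78180575, -0.60482881,  1.11665657],
       [ 0.98843826, -0.11657924,  0.09694889, -0.02244928],
       [ 0.00528471, -0.61252678, -0.79043217,  0.85726893],
       [ 0.        ,  0.        ,  0.        ,  1.        ]])}
top {'vertical_fov': 54.21536181843956, 'cx': 282.6653595339854, 'cy': 203.0405308308078, 'T': array([[ 0.02781317, -0.98419635,  0.17488275,  0.4196098 ],
       [-0.99926562, -0.03198749, -0.02109539,  0.06600115],
       [ 0.02635607, -0.17416759, -0.98436325,  1.06480373],
       [ 0.        ,  0.        ,  0.        ,  1.        ]])}
```

View pics/scene1.png

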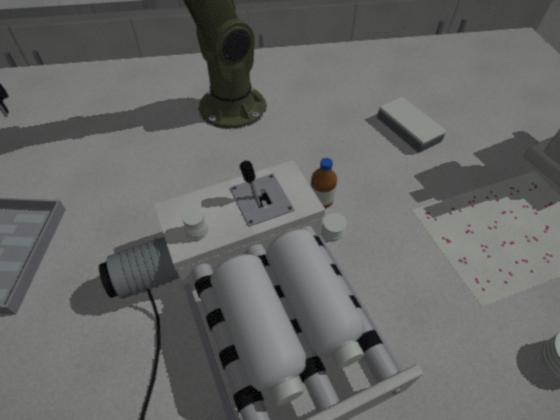

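View pics/top1.png

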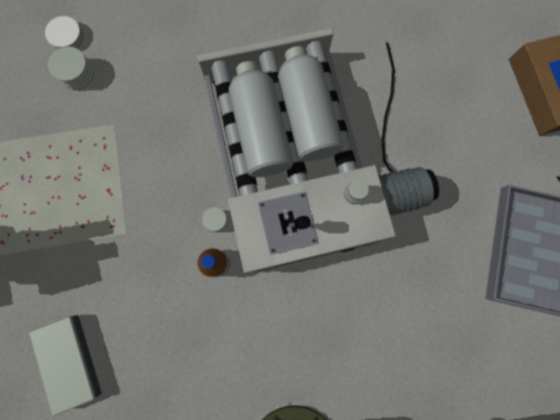

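The scene camera looks back at the robot, with the grip around (248,172). In the top picture the plate is around (288,223), the grip near (303,222), the bottle at (210,262), the dishes at (214,218) and the jar at (358,190). I'll enlarge both.

```bash
python3 - <<'E'
import cv2
a=cv2.imread("pics/top1.png")[180:280,220:340]
b=cv2.imread("pics/scene1.png")[145:245,200:320]
cv2.imwrite("pics/c1.png",cv2.resize(a,(720,600),interpolation=cv2.INTER_CUBIC))
cv2.imwrite("pics/c2.png",cv2.resize(b,(720,600),interpolation=cv2.INTER_CUBIC))
E
```

```text
(no output)
```

View pics/c1.png

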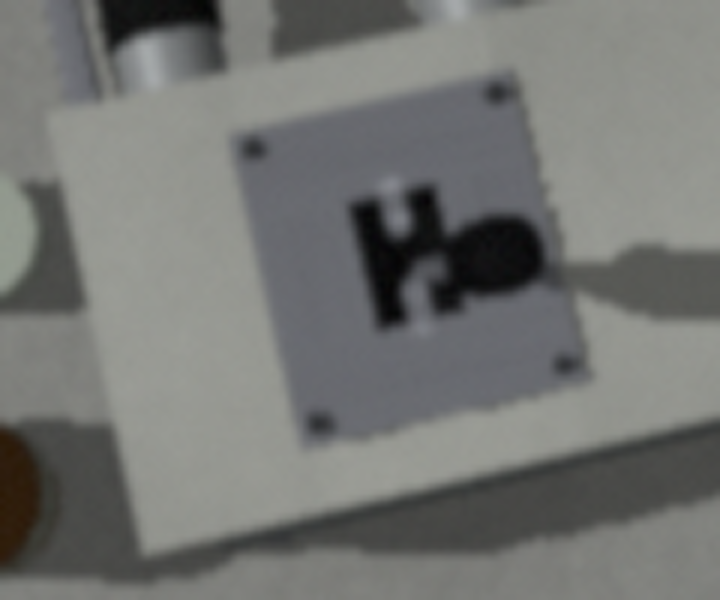

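View pics/c2.png

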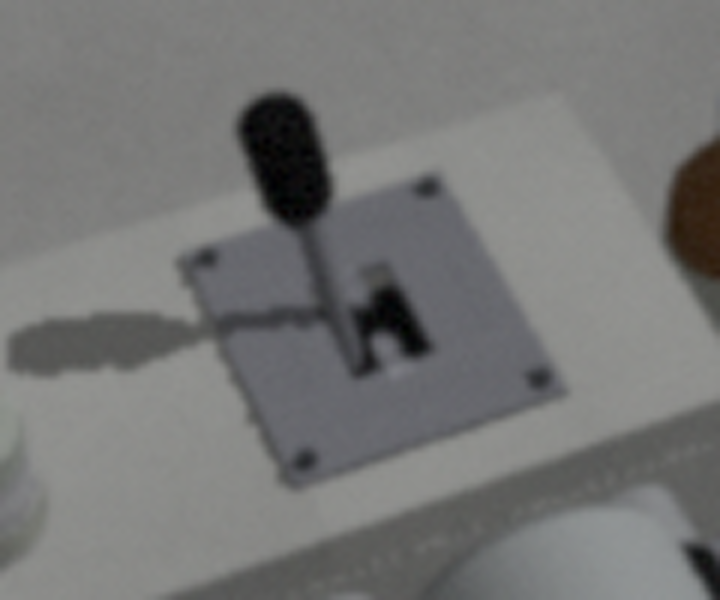

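Top crop: the plate corners are at (235,135), (515,70), (590,378) and (305,447), with the grip centred at about (495,255). Scene crop: the corners are at (180,260), (440,172), (567,392) and (290,487), with the grip centred at about (285,160). The stem looks to be in the far half of the right-hand column.

```bash
cat > h.py <<'E'
import numpy as np
from station import monitor, vision
from scipy.optimize import least_squares
from scipy.spatial.transform import Rotation as R
def ray(n,uv):
    p=vision.camera_params(n);f=210/np.tan(np.radians(p["vertical_fov"]/2))
    d=p["T"][:3,:3]@np.array([(uv[0]-p["cx"])/f,(uv[1]-p["cy"])/f,1]);return p["T"][:3,3],d/np.linalg.norm(d)
def atz(n,uv,z):
    o,d=ray(n,uv);return o+d*(z-o[2])/d[2]
def tri(rays):
    A=sum(np.eye(3)-np.outer(d,d) for o,d in rays);b=sum((np.eye(3)-np.outer(d,d))@o for o,d in rays);return np.linalg.solve(A,b)
def proj(n,X):
    p=vision.camera_params(n);f=210/np.tan(np.radians(p["vertical_fov"]/2))
    c=p["T"][:3,:3].T@(np.array(X)-p["T"][:3,3]);return np.array([p["cx"]+f*c[0]/c[2],p["cy"]+f*c[1]/c[2]])
E
python3 - <<'E'
from h import *
T=np.array([[235,135],[515,70],[590,378],[305,447]])/6+[220,180]-.4
S=np.array([[180,260],[440,172],[567,392],[290,487]])/6+[200,145]-.4
cs=[]
for n,Q in(("top",T),("scene",S)):
    P=np.array([atz(n,q,.15) for q in Q]);print(n,P.round(4).tolist(),P.mean(0).round(4));cs.append(P.mean(0))
    print([np.linalg.norm(P[i]-P[i-1]).round(4) for i in range(4)])
    for i,j in((0,3),(1,2)) if n=="top" else ((0,3),(1,2),(0,1),(3,2)):
        v=P[i]-P[j];print(i,j,np.arctan2(v[1],v[0]).round(3))
r=[ray("top",np.array([495,255])/6+[220,180]-.4),ray("scene",np.array([285,160])/6+[200,145]-.4)]
g=tri(r);print("grip",g)
for n,uv,z in(("top",(358,190),.204),("top",(214,216),.044),("top",(208,261),.15)):print(atz(n,uv,z).round(3))
E
```

```text
top [[0.5825, 0.1005, 0.15], [0.6111, -0.0048, 0.15], [0.495, -0.0348, 0.15], [0.4665, 0.0703, 0.15]] [0.5388 0.0328 0.15  ]
[np.float64(0.12), np.float64(0.1091), np.float64(0.1199), np.float64(0.1089)]
0 3 0.255
1 2 0.254
scene [[0.496, -0.0369, 0.15], [0.4647, 0.07, 0.15], [0.5822, 0.1007, 0.15], [0.6102, -0.0061, 0.15]] [0.5383 0.0319 0.15  ]
[np.float64(0.1183), np.float64(0.1114), np.float64(0.1214), np.float64(0.1104)]
0 3 -2.878
1 2 -2.886
0 1 -1.286
3 2 -1.315
grip [0.52882132 0.00637727 0.23434975]
[ 0.606 -0.114  0.204]
[0.562 0.215 0.044]
[0.447 0.207 0.15 ]
```

The gate centre is about (0.539, 0.032) with yaw about 0.257. In gate axes the grip sits about (-16, -23) mm, so the lever is in the near half of the right-hand column, leaning about -0.10. My plan is to push with the shut fingertips: far, then left, then far.

```bash
python3 -m crank '{"delta_rot":[[0,0,0.05],[0,0,0.1],[0,0,0.15],[0,0,0.209],[0,0,0.209],[0,0,0.209],[0,0,0.209],[0,0,0.209]],"travel":[[20,-20,0],[45,-45,0],[72,-71,0],[100,-99,0],[128,-126,0],[155,-153,0],[182,-180,0],[200,-198,0]],"jaw":[1,1,1,1,1,1,1,1]}' 40
cat >> h.py <<'E'
G=np.array([.5386,.0324,.15]);Y=.257
B=np.array([[np.cos(Y),np.sin(Y),0],[-np.sin(Y),np.cos(Y),0],[0,0,1]])
def show():
    s=monitor.get_state();t=R.from_rotvec(s["tool_rot"]).as_matrix()
    print("t",s["time"],"gate mm",(B@(s["position"]-G)*1e3).round(1),"z",s["position"][2].round(4),"F gate",(B@s["contact_force"]).round(2),"w",s["width"].round(4),"tool x yaw",np.arctan2(t[1,0],t[0,0]).round(4))
E
python3 -c "
from h import *
show()"
```

```text
time: 0.77
position: [0.3834, -0.3091, 0.2531]
tool_rot: [-3.113, -0.411, -0.0]
contact_force: [1.0, -0.5, -0.2]
width: -0.0004
gripper_force: 0.0Traceback (most recent call last):
  File "<string>", line 3, in <module>
    show()
    ~~~~^^
  File "h.py", line 19, in show
    print("t",s["time"],"gate mm",(B@(s["position"]-G)*1e3).round(1),"z",s["position"][2].round(4),"F gate",(B@s["contact_force"]).round(2),"w",s["width"].round(4),"tool x yaw",np.arctan2(t[1,0],t[0,0]).round(4))
                                                                                                                                                ^^^^^^^^^^^^^^^^
AttributeError: 'float' object has no attribute 'round'
```

```bash
sed -i 's/s\["width"\].round(4)/s["width"]/' h.py; python3 -m crank '{"delta_rot":[[0,0,0],[0,0,0],[0,0,0],[0,0,0],[0,0,0],[0,0,0],[0,0,0],[0,0,0]],"travel":[[18,-28,0],[42,-65,0],[68,-104,0],[93,-143,0],[118,-182,0],[141,-217,0],[160,-245,0],[170,-261,0]],"jaw":[1,1,1,1,1,1,1,1]}'
python3 - <<'E'
from h import *
import cv2
show()
a=vision.camera("scene");b=vision.camera("wrist")
a=cv2.resize(a[110:250,150:337],(800,600),interpolation=3)
cv2.imwrite("pics/s2.png",a[:,:,::-1])
E
```

```text
time: 1.43
position: [0.4802, -0.0129, 0.2534]
tool_rot: [-3.114, -0.411, -0.001]
contact_force: [-0.7, 0.1, 0.7]
width: -0.0
gripper_force: 0.0
t 1.4333 gate mm [-68.  -29.  103.4] z 0.2534 F gate [-0.65  0.23  0.73] w -1.5299526976160148e-05 tool x yaw 0.2627
```

View pics/s2.png

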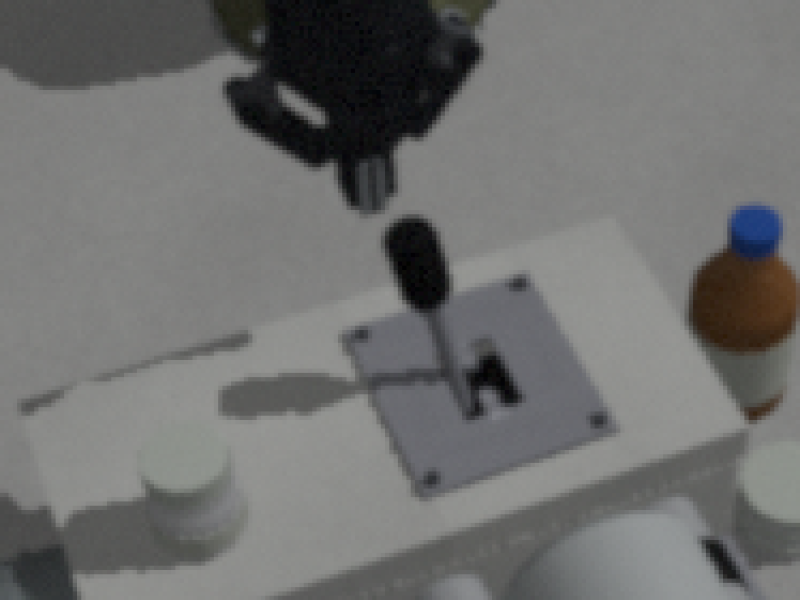

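The shut fingertips sit just near of the grip and well clear of it. The finger linkages flare to the sides about 40 mm above the tips, so for the leftward push I'll keep the tips higher. Now I push far.

```bash
python3 -m crank '{"delta_rot":[[0,0,0],[0,0,0],[0,0,0],[0,0,0],[0,0,0],[0,0,0],[0,0,0],[0,0,0]],"travel":[[0,-4,8],[0,-6,15],[8,-6,15],[16,-6,15],[20,-6,15],[24,-6,15],[28,-6,15],[31,-6,15]],"jaw":[1,1,1,1,1,1,1,1]}'; python3 -c "
from h import *
show()"
```

```text
time: 2.2
position: [0.5078, -0.0045, 0.2384]
tool_rot: [3.115, 0.404, -0.004]
contact_force: [-6.1, -1.6, 3.8]
width: -0.0002
gripper_force: 2.7
t 2.2 gate mm [-39.2 -27.9  88.4] z 0.2384 F gate [-6.31 -0.01  3.83] w -0.0001628759914614907 tool x yaw 0.258
```

```bash
python3 -m crank '{"delta_rot":[[0,0,0],[0,0,0],[0,0,0],[0,0,0],[0,0,0],[0,0,0],[0,0,0],[0,0,0]],"travel":[[2,0,0],[4,0,0],[6,0,0],[8,0,0],[10,0,0],[11,0,0],[11,0,0],[11,0,0]],"jaw":[1,1,1,1,1,1,1,1]}'; python3 - <<'E'
from h import *
import cv2
show()
a=vision.camera("scene");b=vision.camera("top")
a=cv2.resize(a[145:235,200:290],(400,400),interpolation=3)
b=cv2.resize(b[180:270,240:330],(400,400),interpolation=3)
cv2.imwrite("pics/s3.png",np.hstack([a,b])[:,:,::-1])
for gx in(-10,-5,0,5):
  for gy in (-23,):
    X=G+B.T@np.array([gx/1e3,gy/1e3,.084]);print(gx,((proj("scene",X)-[200,145])*400/90).round(),((proj("top",X)-[240,180])*400/90).round()+[400,0])
E
```

```text
time: 2.87
position: [0.5185, -0.0015, 0.2388]
tool_rot: [3.115, 0.404, -0.002]
contact_force: [-4.7, -0.9, 2.9]
width: -0.0001
gripper_force: 1.5
t 2.8667 gate mm [-28.1 -27.7  88.8] z 0.2388 F gate [-4.72  0.34  2.92] w -0.00014931983674394483 tool x yaw 0.2582
-10 [215. 126.] [676. 175.]
-5 [219. 133.] [673. 164.]
0 [223. 140.] [671. 154.]
5 [227. 147.] [668. 143.]
```

View pics/s3.png

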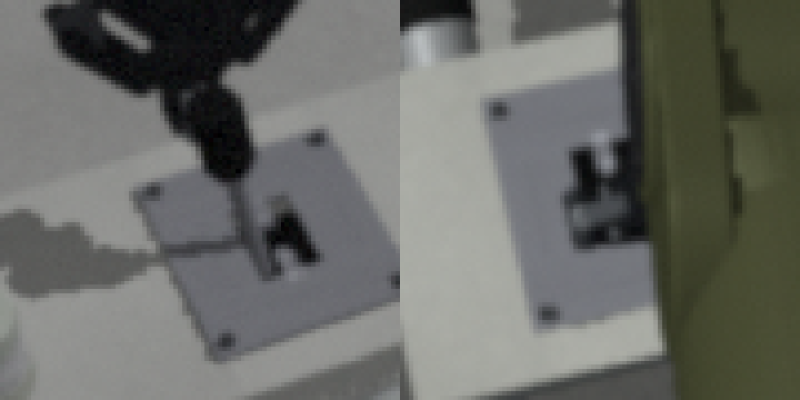

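Scene half: the grip is centred at about (226,132), which matches gate x of about -4 mm. The top view is blocked by the arm. I'll push 4 mm more, then back off and check.

```bash
python3 -m crank '{"delta_rot":[[0,0,0],[0,0,0],[0,0,0],[0,0,0],[0,0,0],[0,0,0],[0,0,0],[0,0,0]],"travel":[[2,0,0],[4,0,0],[4,0,0],[4,0,0],[-6,0,0],[-20,0,0],[-20,20,-6],[-20,32,-12]],"jaw":[1,1,1,1,1,1,1,1]}'; python3 - <<'E'
from h import *
import cv2
show()
a=vision.camera("scene");b=vision.camera("top")
cv2.imwrite("pics/full4s.png",a[:,:,::-1])
a=cv2.resize(a[145:235,200:290],(400,400),interpolation=3)
b=cv2.resize(b[180:270,240:330],(400,400),interpolation=3)
cv2.imwrite("pics/s4.png",np.hstack([a,b])[:,:,::-1])
for gx in(-5,0,5):
  for gy in (-26,-22):
    for k in (.61,.85,1.15):
      L=np.array([gx/1e3,gy/1e3,.154]);L*=.155/np.linalg.norm(L)
      X=G+B.T@(L*(1+(k-1)*0)+0);U=L/np.linalg.norm(L)
      X=G-[0,0,.07]+B.T@L
      e=[((proj("scene",X+B.T@U*q)-[200,145])*400/90).round() for q in(-.023,0,.023)]
    print(gx,gy,e)
E
```

```text
time: 3.63
position: [0.5077, -0.0381, 0.2504]
tool_rot: [3.114, 0.405, 0.002]
contact_force: [0.0, -0.2, 0.3]
width: -0.0
gripper_force: 0.0
t 3.6333 gate mm [-47.8 -60.3 100.4] z 0.2504 F gate [-0.05 -0.24  0.32] w -1.0973390285803025e-05 tool x yaw 0.2588
-5 -26 [array([224., 167.]), array([214., 137.]), array([203., 105.])]
-5 -22 [array([231., 164.]), array([221., 133.]), array([212., 101.])]
0 -26 [array([227., 173.]), array([218., 144.]), array([207., 113.])]
0 -22 [array([234., 170.]), array([225., 140.]), array([216., 109.])]
5 -26 [array([231., 179.]), array([221., 151.]), array([212., 121.])]
5 -22 [array([237., 176.]), array([229., 148.]), array([221., 118.])]
```

View pics/s4.png

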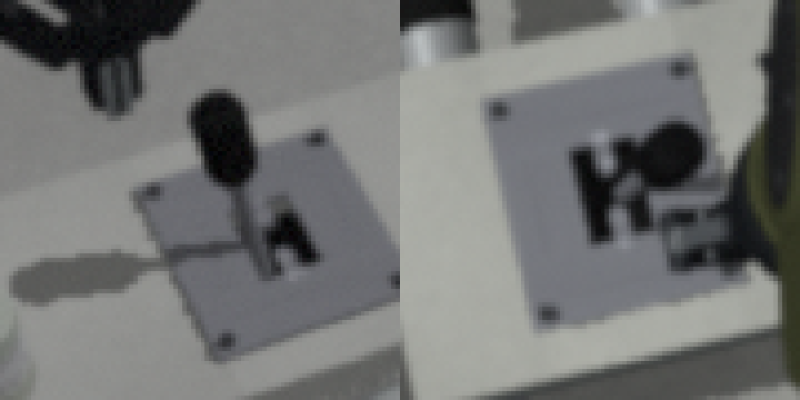

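Scene half: the grip centre is at about (224,138). Top half: about (672,155). Both match gate x = -1±1 mm, so the lever is in the cross slot. Next I go round to the right side of the grip.

```bash
python3 -m crank '{"delta_rot":[[0,0,0],[0,0,0],[0,0,0],[0,0,0],[0,0,0],[0,0,0],[0,0,0],[0,0,0]],"travel":[[6,4,0],[18,5,0],[32,5,0],[43,5,0],[48,5,0],[48,1,0],[48,-3,0],[48,-6,0]],"jaw":[1,1,1,1,1,1,1,1]}'; python3 -c "
from h import *
show()"
```

```text
time: 4.4
position: [0.5521, -0.0179, 0.2501]
tool_rot: [-3.115, -0.407, 0.001]
contact_force: [1.0, -1.1, 0.3]
width: -0.0
gripper_force: 0.8
t 4.4 gate mm [  0.3 -52.1 100.1] z 0.2501 F gate [ 0.67 -1.31  0.27] w -3.472462021333461e-05 tool x yaw 0.2597
```

Contact at y ≈ -52, as predicted. Now I push left about 44 mm, in two calls.

```bash
python3 -m crank '{"delta_rot":[[0,0,0],[0,0,0],[0,0,0],[0,0,0],[0,0,0],[0,0,0],[0,0,0],[0,0,0]],"travel":[[0,-3,0],[0,-6,0],[0,-9,0],[0,-12,0],[0,-15,0],[0,-18,0],[0,-21,0],[0,-24,0]],"jaw":[1,1,1,1,1,1,1,1]}'; python3 -c "
from h import *
show()"
```

```text
time: 5.07
position: [0.5465, 0.0047, 0.2504]
tool_rot: [3.115, 0.405, 0.0]
contact_force: [0.2, -4.0, 2.6]
width: 0.0002
gripper_force: 1.9
t 5.0667 gate mm [  0.6 -28.8 100.4] z 0.2504 F gate [-0.87 -3.9   2.62] w 0.0002371036478715128 tool x yaw 0.2588
```

```bash
python3 -m crank '{"delta_rot":[[0,0,0],[0,0,0],[0,0,0],[0,0,0],[0,0,0],[0,0,0],[0,0,0],[0,0,0]],"travel":[[0,-3,0],[0,-6,0],[0,-9,0],[0,-12,0],[0,-15,0],[0,-18,0],[0,-20,0],[0,-21,0]],"jaw":[1,1,1,1,1,1,1,1]}'; python3 -c "
from h import *
show()"
```

```text
time: 5.73
position: [0.541, 0.0252, 0.2503]
tool_rot: [-3.115, -0.406, 0.0]
contact_force: [0.6, -2.7, 3.4]
width: 0.0002
gripper_force: 1.8
t 5.7333 gate mm [  0.5  -7.5 100.3] z 0.2503 F gate [-0.12 -2.73  3.38] w 0.00018597901599974687 tool x yaw 0.2595
```

```bash
python3 -m crank '{"delta_rot":[[0,0,0],[0,0,0],[0,0,0],[0,0,0],[0,0,0],[0,0,0],[0,0,0],[0,0,0]],"travel":[[0,-1,0],[0,-2,0],[0,-3,0],[0,-4,0],[0,-4.5,0],[0,-5,0],[0,-5,0],[0,-5,0]],"jaw":[1,1,1,1,1,1,1,1]}'; python3 -c "
from h import *
show()"
```

```text
time: 6.4
position: [0.5397, 0.0296, 0.2502]
tool_rot: [-3.115, -0.406, 0.0]
contact_force: [1.4, -2.3, 2.5]
width: -0.0001
gripper_force: 1.5
t 6.4 gate mm [  0.4  -3.  100.2] z 0.2502 F gate [ 0.79 -2.63  2.53] w -6.139863303722878e-05 tool x yaw 0.2589
```

```bash
python3 -m crank '{"delta_rot":[[0,0,0],[0,0,0],[0,0,0],[0,0,0],[0,0,0],[0,0,0],[0,0,0],[0,0,0]],"travel":[[0,6,0],[0,16,0],[-12,18,0],[-28,18,0],[-44,18,0],[-46,8,4],[-46,-8,8],[-46,-18,12]],"jaw":[1,1,1,1,1,1,1,1]}'; python3 - <<'E'
from h import *
import cv2
show()
a=vision.camera("scene");b=vision.camera("top")
a=cv2.resize(a[145:235,200:290],(400,400),interpolation=3)
b=cv2.resize(b[180:270,240:330],(400,400),interpolation=3)
cv2.imwrite("pics/s5.png",np.hstack([a,b])[:,:,::-1])
for gx in(-5,0,5):
  for gy in (20,24,28):
      L=np.array([gx/1e3,gy/1e3,.153]);L*=.155/np.linalg.norm(L)
      X=G-[0,0,.07]+B.T@L;U=L/.155
      print(gx,gy,[((proj("scene",X+B.T@U*q)-[200,145])*400/90).round() for q in(-.023,0,.023)],((proj("top",X)-[240,180])*400/90).round()+[400,0])
E
```

```text
time: 7.07
position: [0.4903, 0.0368, 0.2378]
tool_rot: [-3.114, -0.406, 0.0]
contact_force: [0.3, 0.2, -0.6]
width: 0.0002
gripper_force: 0.0
t 7.0667 gate mm [-45.6  16.5  87.8] z 0.2378 F gate [ 0.38  0.12 -0.64] w 0.0002258782592793164 tool x yaw 0.2592
-5 20 [array([298., 143.]), array([303., 108.]), array([307.,  71.])] [582. 185.]
-5 24 [array([305., 141.]), array([310., 106.]), array([316.,  70.])] [574. 187.]
-5 28 [array([311., 140.]), array([318., 105.]), array([325.,  68.])] [566. 189.]
0 20 [array([302., 148.]), array([307., 115.]), array([312.,  79.])] [580. 174.]
0 24 [array([308., 147.]), array([314., 113.]), array([321.,  78.])] [571. 177.]
0 28 [array([314., 146.]), array([322., 112.]), array([330.,  76.])] [563. 179.]
5 20 [array([305., 154.]), array([311., 122.]), array([317.,  88.])] [577. 164.]
5 24 [array([311., 153.]), array([318., 120.]), array([326.,  86.])] [569. 166.]
5 28 [array([318., 152.]), array([326., 119.]), array([334.,  84.])] [561. 168.]
```

View pics/s5.png

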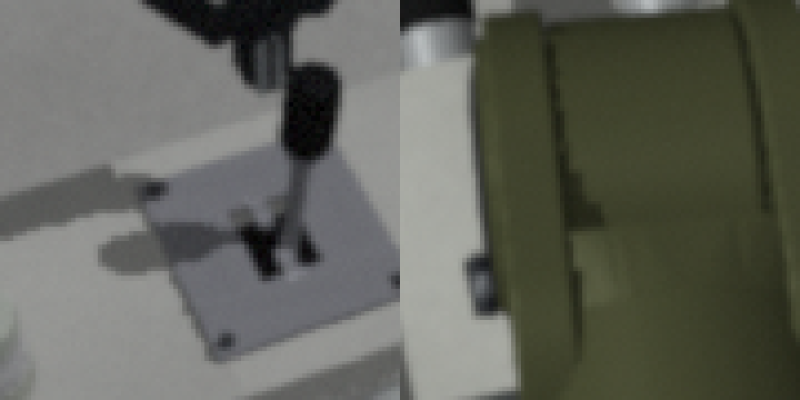

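The scene half shows the grip centred at about (311,112), which gives gate (0, +22.5): upright in shift and in the left-hand column. Now I push far and watch the force.

```bash
python3 -m crank '{"delta_rot":[[0,0,0],[0,0,0],[0,0,0],[0,0,0],[0,0,0],[0,0,0],[0,0,0],[0,0,0]],"travel":[[4,-4,2],[11,-7,2],[17,-7,2],[20,-7,2],[23,-7,2],[26,-7,2],[29,-7,2],[32,-7,2]],"jaw":[1,1,1,1,1,1,1,1]}'; python3 -c "
from h import *
show()"
```

```text
time: 7.83
position: [0.5189, 0.0498, 0.2364]
tool_rot: [-3.115, -0.405, 0.006]
contact_force: [-6.2, -0.8, 6.0]
width: 0.0001
gripper_force: 3.4
t 7.8333 gate mm [-14.6  21.9  86.4] z 0.2364 F gate [-6.24  0.77  6.01] w 6.63738134829985e-05 tool x yaw 0.2585
```

```bash
python3 -m crank '{"delta_rot":[[0,0,0],[0,0,0],[0,0,0],[0,0,0],[0,0,0],[0,0,0],[0,0,0],[0,0,0]],"travel":[[3,0,0],[6,0,0],[9,0,0],[12,0,0],[14,0,0],[16,0,0],[18,0,0],[19,0,0]],"jaw":[1,1,1,1,1,1,1,1]}'; python3 -c "
from h import *
show()"
```

```text
time: 8.5
position: [0.5368, 0.0546, 0.2358]
tool_rot: [-3.115, -0.405, 0.008]
contact_force: [-6.1, 0.2, 3.3]
width: 0.0
gripper_force: 3.5
t 8.5 gate mm [ 3.9 21.9 85.8] z 0.2358 F gate [-5.82  1.76  3.26] w 2.2664725835647983e-05 tool x yaw 0.2585
```

```bash
python3 -m crank '{"delta_rot":[[0,0,0],[0,0,0],[0,0,0],[0,0,0],[0,0,0],[0,0,0],[0,0,0],[0,0,0]],"travel":[[1,0,0],[2,0,0],[3,0,0],[4,0,0],[5,0,0],[6,0,0],[6,0,0],[6,0,0]],"jaw":[1,1,1,1,1,1,1,1]}'; python3 -c "
from h import *
show()"
```

```text
time: 9.17
position: [0.5424, 0.056, 0.2353]
tool_rot: [-3.115, -0.405, 0.009]
contact_force: [-5.6, 0.3, 0.5]
width: 0.0
gripper_force: 2.8
t 9.1667 gate mm [ 9.7 21.9 85.3] z 0.2353 F gate [-5.35  1.67  0.52] w 1.3376396141094139e-05 tool x yaw 0.2584
```

Still moving at friction level, so I continue to the end stop in small steps.

```bash
python3 -m crank '{"delta_rot":[[0,0,0],[0,0,0],[0,0,0],[0,0,0],[0,0,0],[0,0,0],[0,0,0],[0,0,0]],"travel":[[0.5,0,0],[1,0,0],[1.5,0,0],[2,0,0],[2.5,0,0],[3,0,0],[3,0,0],[3,0,0]],"jaw":[1,1,1,1,1,1,1,1]}'; python3 -c "
from h import *
show()"
```

```text
time: 9.83
position: [0.545, 0.0566, 0.235]
tool_rot: [-3.115, -0.405, 0.01]
contact_force: [-7.1, -0.9, 0.5]
width: 0.0001
gripper_force: 3.0
t 9.8333 gate mm [12.3 21.8 85. ] z 0.235 F gate [-7.12  0.91  0.54] w 0.00010793944225253509 tool x yaw 0.2583
```

```bash
python3 -m crank '{"delta_rot":[[0,0,0],[0,0,0],[0,0,0],[0,0,0],[0,0,0],[0,0,0],[0,0,0],[0,0,0]],"travel":[[0.5,0,0],[1,0,0],[1.5,0,0],[2,0,0],[2.5,0,0],[3,0,0],[3,0,0],[3,0,0]],"jaw":[1,1,1,1,1,1,1,1]}'; python3 -c "
from h import *
show()"
```

```text
time: 10.5
position: [0.5468, 0.0571, 0.2346]
tool_rot: [3.115, 0.404, -0.014]
contact_force: [-9.2, -1.1, 1.3]
width: 0.0002
gripper_force: 4.5
t 10.5 gate mm [14.2 21.8 84.6] z 0.2346 F gate [-9.22  1.29  1.26] w 0.0001634875498259087 tool x yaw 0.2582
```

```bash
python3 -m crank '{"delta_rot":[[0,0,0],[0,0,0],[0,0,0],[0,0,0],[0,0,0],[0,0,0],[0,0,0],[0,0,0]],"travel":[[0.5,0,0],[1,0,0],[1.5,0,0],[2,0,0],[2.5,0,0],[3,0,0],[3,0,0],[3,0,0]],"jaw":[1,1,1,1,1,1,1,1]}'; python3 -c "
from h import *
show()"
```

```text
time: 11.17
position: [0.5485, 0.0575, 0.2344]
tool_rot: [3.115, 0.404, -0.019]
contact_force: [-11.7, -2.5, 3.2]
width: -0.0001
gripper_force: 6.3
t 11.1667 gate mm [16.  21.8 84.4] z 0.2344 F gate [-11.96   0.53   3.21] w -0.00013314457022347442 tool x yaw 0.2581
```

The force is climbing steadily, so the stop has been reached. I back off and look.

```bash
python3 -m crank '{"delta_rot":[[0,0,0],[0,0,0],[0,0,0],[0,0,0],[0,0,0],[0,0,0],[0,0,0],[0,0,0]],"travel":[[-10,0,0],[-30,0,0],[-55,0,0],[-72,0,-5],[-72,20,-20],[-72,55,-25],[-72,90,-25],[-72,110,-25]],"jaw":[1,1,1,1,1,1,1,1]}'; python3 - <<'E'
from h import *
import cv2
show()
a=vision.camera("scene");b=vision.camera("top")
a=cv2.resize(a[145:235,200:290],(400,400),interpolation=3)
b=cv2.resize(b[180:270,240:330],(400,400),interpolation=3)
cv2.imwrite("pics/s6.png",np.hstack([a,b])[:,:,::-1])
for sx in(.18,.22,.26):
  for sy in (.14,.17):
      L=np.array([np.tan(sx),np.tan(sy),1]);L*=.155/np.linalg.norm(L)
      X=G-[0,0,.07]+B.T@L;U=L/.155
      print(sx,sy,[((proj("scene",X+B.T@U*q)-[200,145])*400/90).round() for q in(-.023,0,.023)],((proj("top",X)-[240,180])*400/90).round()+[400,0])
E
```

```text
time: 11.83
position: [0.5125, -0.071, 0.262]
tool_rot: [3.113, 0.398, 0.004]
contact_force: [0.0, 0.3, -0.4]
width: -0.0001
gripper_force: 0.0
t 11.8333 gate mm [-51.5 -93.4 112. ] z 0.262 F gate [ 0.13  0.33 -0.43] w -7.862870791878854e-05 tool x yaw 0.2544
0.18 0.14 [array([322., 184.]), array([332., 157.]), array([341., 128.])] [564. 118.]
0.18 0.17 [array([330., 182.]), array([340., 155.]), array([352., 126.])] [554. 121.]
0.22 0.14 [array([326., 193.]), array([336., 167.]), array([347., 141.])] [561. 106.]
0.22 0.17 [array([333., 191.]), array([345., 165.]), array([357., 138.])] [552. 109.]
0.26 0.14 [array([330., 202.]), array([341., 178.]), array([352., 153.])] [559.  95.]
0.26 0.17 [array([337., 200.]), array([349., 176.]), array([362., 151.])] [549.  97.]
```

View pics/s6.png

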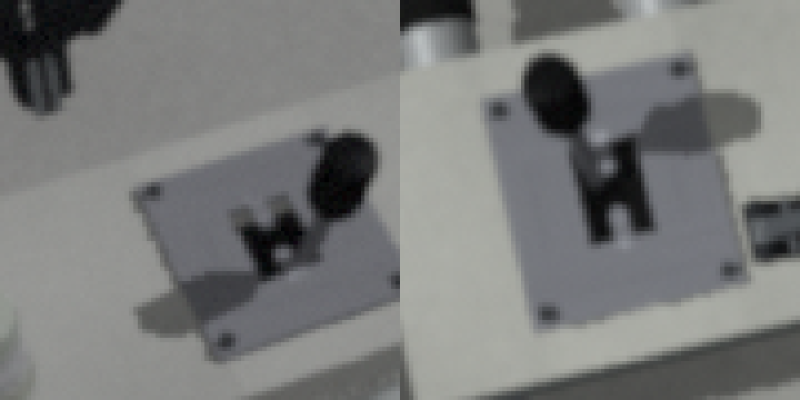

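Scene half: the grip is centred at about (344,175). Top half: about (556,93). Both match shift ≈ 0.26 and select ≈ 0.15, so the lever is fully home far left, and the robot is clear of everything.

```bash
python3 -c "
from station import finish_job
print(finish_job())"
```

```text
the job is handed in; nothing more can be done
None
```

The lever is in the far left slot, fully home by the last pictures (shift ≈ 0.26, select ≈ 0.15); it was pushed there via the cross slot without gripping (about 12 N at most), I steered clear of the bottle, dishes and jar and felt no stray contact but did not picture them again, and the job was handed in at about 12 s with the arm clear.

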